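Let the blender jar down on its crank stand

TASK

Of the two crank-up stands, take the one that carries the glass blender jar: pinch its crank's yellow pawl trigger against the black grip so that the pawl lifts, and let the crank turn back slowly under the load, never letting it run away, until the jar's platform is all the way down; then let go. Leave the other stand, with the aluminium chocolate pot, cranked up.

Things in the scene. Friction and masses are not known exactly. Their poses are not given: they have to be found in the camera images.
- crank (a joint): Jar stand's crank angle, rad: 0 = platform up, held by the ratchet. It grows as the crank turns back, anticlockwise from above; the platform sinks 58 mm per rad to the stop at 1.3. The load pulls that way with 3 to 6 N at the grip. Teeth stop it at about 0, 0.22, 0.44, 0.66, 0.88 if the pawl is down; past 1.07 none do. Pawl up and unheld, it runs away at 3 rad/s or so.
- crank_grip (a point): Pinch point on the jar stand's crank, 105 mm high. x: out from the hub axis, which lies at x -115, y +8.5 mm; y: the way it moves when lowering. Close along y, from above: black grip (22 x 14 mm, fixed) on -y, yellow trigger plate (22 x 6 mm) leaning out on +y; 37 mm over both, 43 at their tops (127 high). 6 N shuts them to 23 mm, centred here: pawl up. Opened, it drops. Arm top 77 mm high.
- pot_crank (a joint): Crank angle of the other stand, alike but carrying an aluminium chocolate pot: 0 = up, where it must stay. Either stand may be left or right. Each: white base 370 x 150 mm; grey drum round the hub, radius 90, 50 high, teeth on top; beyond it two posts 230 high, then the round platform, 205 from the hub, load fixed in its socket (glass jar 197 high). Cranks first point to the robot and to its left.

How it is judged:
By the outcome, as a careful person would: the job done as asked, in the order asked, and still so for the second after the job is handed in, with the robot touching nothing.
It also fails if it takes over 48 s, if anything falls off the work surface, if the arm or the gripper's body presses on something with over 40 N, if the wrist force passes 120 N, or if a joint passes its speed limit or range.

ROBOT

A 7-joint arm with a two-finger parallel gripper is mounted at the origin on the work surface. World frame = base frame: x ahead of the robot, y to its left, z up, the work surface at z = 0. Lengths are in m, angles in rad, forces in N, time in s.
With the tool pointing down it reaches from about 0.4 to 0.85 m from the base axis. Payload 4.5 kg.
Tool frame: the origin (TCP) lies between the finger pads; the fingertips stand 19 mm ahead of it and the grasp point (between the pads) is the TCP (r.tips_ahead is the distance from the TCP to the fingertips, in m); z points along the fingers, y is the line along which they close (so a half turn about z gives the same grasp; the last joint's range is limited). The gripper opens to 88 mm and grips with 3 to 60 N. Pads are 18 mm wide; open, the fingers measure 123 mm over their backs; the gripper's body (75 mm by 187 mm) begins 45 mm behind the grasp point.
Start: joints at [-1.196, 0.689, -0.195, 1.565, 0.157, 0.902, -0.215], TCP at [0.209, 0.589, 0.258] pointing down, gripper open.
Joint ranges: [-3.01, 3.01], [-0.46, 2.08], [-1.47, 1.51], [0.13, 2.56], [-1, 4.14], [0.04, 2.09], [-2.66, 2.66]. Speed limits (rad/s): [2.57, 2.57, 3.14, 3.14, 3.14, 3.14, 3.14].

INTERFACE

Orientations are given as a unit quaternion [x, y, z, w].
In Python, from plant import r, cams, models gives the robot as it stands. The module is installed in compiled form; this text tells all that it offers.
- The arm moves only by the tool jog_arm, never from a script. Its arguments are lists of equal length, an entry for each row: "turn": the turn, a rotation vector about the tool's x, y, z in rad, a list of three; "translation": the shift along the tool's x, y, z in m, a list of three; "grip": the closure, from 0 (fully open) to 1 (shut). In form: {"turn": [[ax, ay, az], ...], "translation": [[tx, ty, tz], ...], "grip": [grip, ...]}. A call has 1 to 20 rows; each row is the pose to reach, as a shift and turn from the pose commanded when the call began, along the tool's axes at that moment; what a row does not reach only later rows make up. A row lasts 1/8 s, in which the tool goes at most 62.5 mm and 10.7 degrees, less where a joint would pass 70% of its speed; a pose out of reach is approached as far as the arm can. A call with a gripper value outside its range is refused whole. The fingers move at their own pace and stop on an object; "force" is the grip in N (left out, the last holds). Time passes only in rows, so rows that repeat a pose let the fingers close. It gives the time, the measured TCP pose, the force, the opening and the grip force at its end, in the units of the state.
- r.get_state(): the state, without advancing time (a new reading comes with each control period).
- cams.snapshot(name): name is "scene" or "top" or "wrist"; returns the picture (384x512x3 uint8, red, green, blue); there is no depth.
- cams.camera_params(name): a dict with "fx", "fy", "cx", "cy" (pixels), "k1" (the pictures are not rectified: a ray, as slopes to the right and down, at radius r is drawn at 1 + k1 r^2 times it, then the intrinsics apply), "eye" and "orientation" of the camera in the world. Camera axes: x right, y up, looking along -z (the intrinsics and any distortion apply to the point x, -y, -z); pixel columns grow to the right and rows downward; lengths in m; the calibration is good to about 2 mm. A picture is of the moment at which its call begins: read the wrist's pose just before it. camera_params takes no time and is no camera call; for the wrist camera it gives the pose at the moment of the call.
- r.finish_job(): hands the job in; it is judged then, once.
Trained networks look in the newest picture that a camera, given by its name, has taken for a name from the list of things; names that differ only in an ending like _2 or _b are one class to them, and where a whole thing is asked for, a point or a joint stands for the part that bears it (a point fixed in the world has none). Each returns a list of dicts, best first, with "p" (0 to 1); they miss things now and then, are a little off and sometimes report something else, mostly with a low value. They report only what shows in the picture. A call takes as long as a camera call.
- models.find_in(camera, name): "position" ([x, y, z] in m, in world coordinates, good to about 4 mm: the middle of the surface that is visible of it).
- models.masks_of(camera, name): "pixels" (384x512 bool, what is visible of it).
- models.place_of(camera, name): "position" ([x, y, z] in m, in world coordinates, good to about 4 mm: a listed point, or the origin of a listed thing).
The state is a dict: "clock": time; "q": joint angles; "qd": joint speeds; "joint_torque": joint torques, N m; "tool_pos": TCP position; "eef_rot": TCP orientation; "contact_force": force on the tool from outside, world axes, zero at the start; "moment": the same for the moment, N m; "opening": opening from 0.0 (shut) to 1.0 (fully open); "finger_force": force on a finger pad.
Only numpy, scipy, OpenCV 4.12 (cv2) and the standard library are available. Lean on these libraries where they do the work, as an engineer would, in place of code of your own. Each camera call takes 0.05 s, during which the arm holds its last target. There are 200 camera calls.

## Working session

There is one attempt and no reset: what is moved stays moved. The work goes in short steps, Python scripts to look and compute and a tool call to move; the robot and the scene stay as the last step left them, time stands still between calls to the robot, and variables do not carry over. Pictures are saved under pics/ and viewed, at most 10 in all, crops included, and the job is handed in when it is done.

Besides the shell and the picture viewer there is one more tool, called by a JSON object that holds its "name" and its "arguments", one argument or row to a line. jog_arm: Moves the arm, as the interface text tells. Its arguments: {"type":"object","properties":{"turn":{"type":"array"},"translation":{"type":"array"},"grip":{"type":"array"},"force":{"type":"number"}},"required":["turn","translation","grip"]}

```bash
mkdir -p pics
python3 - <<'E'
from plant import r,cams,models
import cv2,numpy as np
s=r.get_state();print({k:np.round(v,3) for k,v in s.items()})
ims=[]
for c in("scene","top"):
    im=cams.snapshot(c);ims.append(im)
    for n in("crank","crank_grip","pot_crank"):
        for f in(models.find_in,models.place_of):
            try:print(c,n,f.__name__,[(np.round(d["position"],3),round(d["p"],2)) for d in f(c,n)][:3])
            except Exception as e:print(c,n,e)
cv2.imwrite("pics/a.png",cv2.resize(np.vstack(ims)[:,:,::-1],(400,600)))
cv2.imwrite("pics/s.png",ims[0][:,:,::-1]);cv2.imwrite("pics/t.png",ims[1][:,:,::-1])
E
```

```text
{'clock': np.float64(0.0), 'q': array([-1.196,  0.69 , -0.194,  1.566,  0.157,  0.903, -0.215]), 'qd': array([ 0.001, -0.   ,  0.   ,  0.   ,  0.001, -0.002,  0.001]), 'joint_torque': array([-0.0000e+00, -5.2757e+01, -1.2670e+00, -1.5343e+01, -5.3000e-02,
        7.0000e-03,  0.0000e+00]), 'tool_pos': array([0.209, 0.588, 0.257]), 'eef_rot': array([ 0.17 ,  0.986, -0.001, -0.   ]), 'contact_force': array([-0.73 ,  0.521,  0.867]), 'moment': array([ 0.014, -0.023, -0.026]), 'finger_force': np.float64(0.0), 'opening': np.float64(1.0)}
scene crank call [(array([ 0.505, -0.176,  0.078]), 0.61)]
scene crank it knows: crank_grip
scene crank_grip call [(array([ 0.507, -0.177,  0.081]), 0.86)]
scene crank_grip call [(array([ 0.476, -0.152,  0.106]), 0.67)]
scene pot_crank call []
scene pot_crank it knows: crank_grip
top crank call [(array([ 0.506, -0.18 ,  0.08 ]), 0.65)]
top crank it knows: crank_grip
top crank_grip call [(array([ 0.507, -0.182,  0.077]), 0.94)]
top crank_grip call [(array([ 0.477, -0.153,  0.105]), 0.66)]
top pot_crank call [(array([0.609, 0.238, 0.079]), 0.62)]
top pot_crank it knows: crank_grip
```

View pics/s.png

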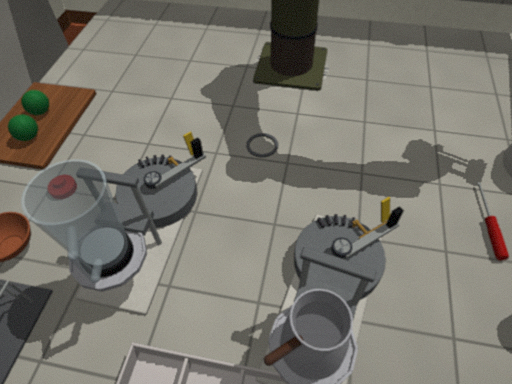

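View pics/t.png

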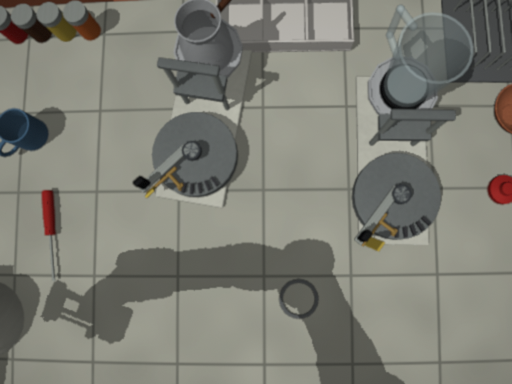

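Scene: the jar stand is at robot's right (hub at about scene (152,179), top (402,192); black grip top (364,235), yellow trigger (373,243)); the pot stand is left. I'll triangulate the hub and grip to get the crank direction.

```bash
cat > h.py <<'E'
from plant import r,cams,models
import cv2,numpy as np
from scipy.spatial.transform import Rotation as R
def ray(c,uv,p=None):
    p=p or cams.camera_params(c)
    a=np.array([(uv[0]-p["cx"])/p["fx"],(uv[1]-p["cy"])/p["fy"]]);u=a.copy()
    for _ in range(20):u=a/(1+p["k1"]*(u@u))
    o=p["orientation"]
    M=R.from_quat(o).as_matrix() if np.size(o)==4 else np.array(o)
    return np.array(p["eye"]),M@np.array([u[0],-u[1],-1])
def atz(c,uv,z,p=None):
    e,d=ray(c,uv,p);return e+d*(z-e[2])/d[2]
def tri(*cu):
    A=0;b=0
    for c,uv in cu:
        e,d=ray(c,uv);d=d/np.linalg.norm(d);P=np.eye(3)-np.outer(d,d);A=A+P;b=b+P@e
    return np.linalg.solve(A,b)
E
python3 - <<'E'
from h import *
h=tri(("scene",(152,179)),("top",(402.5,192)));print("hub",h)
for z in(.08,.09):print(z,atz("top",(402.5,192),z),atz("scene",(152,179),z))
print("black",tri(("scene",(196,141)),("top",(364,235))),atz("top",(364,235),.127))
print("yel",atz("top",(373,243),.12))
E
python3 -c "
import cv2,numpy as np
a=cv2.imread('pics/s.png')[100:240,90:230];b=cv2.imread('pics/t.png')[130:270,340:480]
cv2.imwrite('pics/c.png',cv2.resize(np.hstack([a,b]),(800,400),interpolation=cv2.INTER_CUBIC))"
```

```text
hub [ 0.56377061 -0.22938736  0.07955906]
0.08 [ 0.56414715 -0.23071697  0.08      ] [ 0.56400896 -0.22760688  0.08      ]
0.09 [ 0.56298224 -0.227914    0.09      ] [ 0.57119291 -0.22243438  0.09      ]
black [ 0.47935718 -0.14378018  0.12796201] [ 0.47904325 -0.14260044  0.127     ]
yel [ 0.46408822 -0.16039092  0.12      ]
```

View pics/c.png

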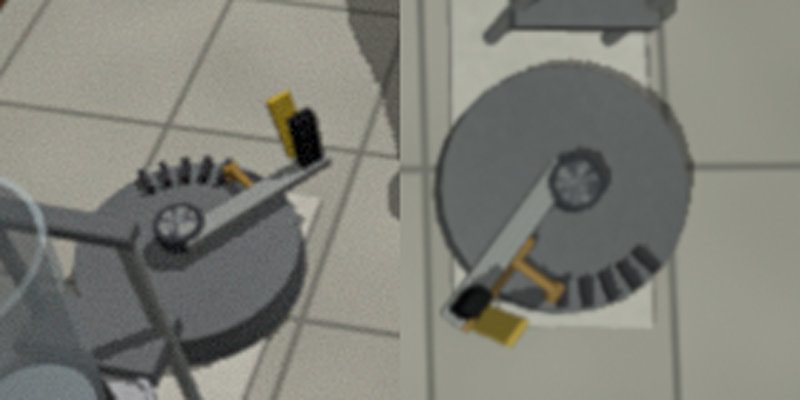

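The crop confirms the black grip at the arm's end with the yellow plate on the lowering side. So x-axis azimuth is about 141°, pinch point about (0.479,-0.151,0.105), matching the network's (0.477,-0.153,0.105). First I'll move to a waypoint, turning with it.

{"name": "jog_arm", "arguments": {
  "turn": [
    [0,0,1.745],
    [0,0,1.745],
    [0,0,1.745],
    [0,0,1.745],
    [0,0,1.745],
    [0,0,1.745],
    [0,0,1.745],
    [0,0,1.745],
    [0,0,1.745],
    [0,0,1.745],
    [0,0,1.745],
    [0,0,1.745]
  ],
  "translation": [
    [-0.357,-0.287,0],
    [-0.357,-0.287,0],
    [-0.357,-0.287,0],
    [-0.357,-0.287,0],
    [-0.357,-0.287,0],
    [-0.357,-0.287,0],
    [-0.357,-0.287,0],
    [-0.357,-0.287,0],
    [-0.357,-0.287,0],
    [-0.357,-0.287,0],
    [-0.357,-0.287,0],
    [-0.357,-0.287,0]
  ],
  "grip": [0,0,0,0,0,0,0,0,0,0,0,0]
}}

```text
clock: 2.0
tool_pos: [0.4494, 0.1995, 0.2578]
eef_rot: [0.863, 0.504, 0.0, -0.0]
contact_force: [0.4, 0.3, -0.2]
opening: 1.003
finger_force: 0.0
```

```bash
cat >> h.py <<'E'
def where():
    s=r.get_state();M=R.from_quat(s["eef_rot"]).as_matrix()
    print("t",round(float(s["clock"]),2),"q",np.round(s["q"],2),"p",np.round(s["tool_pos"],4),"yaw_y",np.round(np.degrees(np.arctan2(M[1,1],M[0,1])),1),"F",np.round(s["contact_force"],1),"op",np.round(s["opening"],3),np.round(s["finger_force"],1),"z",np.round(M[:,2],3))
    return s,M
def to(p,yaw):
    s,M=where();d=M.T@(np.array(p)-s["tool_pos"])
    c=np.radians(yaw);y=np.array([np.cos(c),np.sin(c),0]);z=np.array([0,0,-1.]);x=np.cross(y,z)
    print("shift",np.round(d,4),"turn",np.round(R.from_matrix(M.T@np.stack([x,y,z],1)).as_rotvec(),4))
E
python3 -c "
from h import *
to((.479,-.151,.255),-129)"
```

```text
t 2.0 q [-0.68  0.53  0.26  1.97 -0.21  0.66 -0.8 ] p [0.4494 0.1995 0.2578] yaw_y -29.4 F [ 0.4  0.3 -0.2] op 1.003 0.0 z [ 0.  0. -1.]
shift [-0.2907  0.198   0.0027] turn [-3.000e-04 -1.000e-04  1.738e+00]
```

{"name": "jog_arm", "arguments": {
  "turn": [
    [0,0,1.74],
    [0,0,1.74],
    [0,0,1.74],
    [0,0,1.74],
    [0,0,1.74],
    [0,0,1.74],
    [0,0,1.74],
    [0,0,1.74],
    [0,0,1.74],
    [0,0,1.74],
    [0,0,1.74],
    [0,0,1.74]
  ],
  "translation": [
    [-0.29,0.198,0.003],
    [-0.29,0.198,0.003],
    [-0.29,0.198,0.003],
    [-0.29,0.198,0.003],
    [-0.29,0.198,0.003],
    [-0.29,0.198,0.003],
    [-0.29,0.198,0.003],
    [-0.29,0.198,0.003],
    [-0.29,0.198,0.003],
    [-0.29,0.198,0.003],
    [-0.29,0.198,0.003],
    [-0.29,0.198,0.003]
  ],
  "grip": [0,0,0,0,0,0,0,0,0,0,0,0]
}}

```text
clock: 3.5
tool_pos: [0.479, -0.1505, 0.2547]
eef_rot: [0.942, -0.335, -0.0, -0.0]
contact_force: [-0.3, 0.5, 1.1]
opening: 1.001
finger_force: 0.0
```

Run:
```python
from h import *
to((.479,-.151,.105),-129)
im=cams.snapshot("wrist");cv2.imwrite("pics/w.png",im[:,:,::-1])
for f in(models.find_in,models.place_of):
    print([(np.round(d["position"],4),round(d["p"],2)) for d in f("wrist","crank_grip")][:3])
```

```text
t 3.5 q [-0.22  0.64  0.72  1.96 -0.6   0.77 -1.4 ] p [ 0.479  -0.1505  0.2547] yaw_y -129.1 F [-0.3  0.5  1.1] op 1.001 0.0 z [ 0.  0. -1.]
shift [0.0004 0.0004 0.1497] turn [-0.0003  0.0002 -0.002 ]
[(array([ 0.5147, -0.1899,  0.0705]), 0.71)]
[]
```

View pics/w.png

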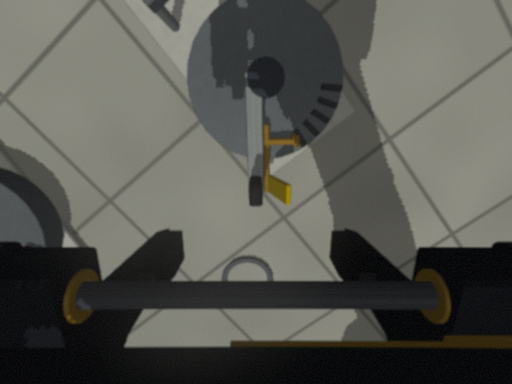

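The wrist view shows the hub at (265,77), arm running nearly straight down to the black grip (256,192), and the yellow plate to its right (278–291,190).

Run:
```python
from h import *
w="wrist"
h=atz(w,(265.5,77),.085)
a1=atz(w,(254.5,110),.077);a2=atz(w,(254.5,175),.077)
a3=atz(w,(263,110),.077);a4=atz(w,(262.5,172),.077)
print("hub",h)
for a,b in((a1,a2),(a3,a4)):
    d=b-a;print("arm az",np.degrees(np.arctan2(d[1],d[0])))
g=atz(w,(256,182),.127);g2=atz(w,(256,203),.127);print("black top",g,g2,np.linalg.norm(g-g2))
k=np.radians(141);x=np.array([np.cos(k),np.sin(k)]);y=np.array([-x[1],x[0]])
for hh in(h[:2],np.array([.5638,-.2294])):
    print("pinch",hh+.115*x-.0085*y)
s=r.get_state()
for n,uv in dict(bl=(249.5,195),br=(262,195),yr=(291,193)).items():
    p=atz(w,uv,.127)[:2]; print(n,(p-s["tool_pos"][:2])@x,(p-s["tool_pos"][:2])@y)
```

```text
hub [ 0.56018677 -0.22719911  0.085     ]
arm az 140.71122139812604
arm az 140.75215450950716
black top [ 0.48863131 -0.15643199  0.127     ] [ 0.47183708 -0.14273722  0.127     ] 0.021670094540155338
pinch [ 0.47616421 -0.14822152]
pinch [ 0.47977744 -0.15042241]
bl 0.0020914370395253034 -0.008111216766769885
br 0.0021255240356898475 0.004335603841783181
yr 0.00013471435043474478 0.03313336116193709
```

Image agrees: yaw fine, shift only +2 mm in tool y. Descend.

{"name": "jog_arm", "arguments": {
  "turn": [
    [0,0,0],
    [0,0,0],
    [0,0,0],
    [0,0,0],
    [0,0,0],
    [0,0,0]
  ],
  "translation": [
    [0,0.002,0.04],
    [0,0.002,0.08],
    [0,0.002,0.11],
    [0,0.002,0.135],
    [0,0.002,0.15],
    [0,0.002,0.15]
  ],
  "grip": [0,0,0,0,0,0]
}}

```text
clock: 4.4
tool_pos: [0.4772, -0.1521, 0.104]
eef_rot: [0.942, -0.335, -0.001, -0.0]
contact_force: [-0.8, -1.0, -0.4]
opening: 0.999
finger_force: 0.0
```

{"name": "jog_arm", "arguments": {
  "turn": [
    [0,0,0],
    [0,0,0],
    [0,0,0],
    [0,0,0],
    [0,0,0],
    [0,0,0],
    [0,0,0],
    [0,0,0],
    [0,0,0],
    [0,0,0]
  ],
  "translation": [
    [0,0,0],
    [0,0,0],
    [0,0,0],
    [0,0,0],
    [0,0,0],
    [0,0,0],
    [0,0,0],
    [0,0,0],
    [0,0,0],
    [0,0,0]
  ],
  "grip": [0.3,0.4,0.5,0.6,0.7,0.8,0.9,1,1,1],
  "force": 20
}}

```text
clock: 5.65
tool_pos: [0.4778, -0.1524, 0.1048]
eef_rot: [0.942, -0.335, 0.0, 0.0]
contact_force: [-2.9, -3.0, 3.6]
opening: 0.247
finger_force: 20.0
```

Run:
```python
from h import *
where()
cv2.imwrite("pics/w2.png",cams.snapshot("wrist")[:,:,::-1])
```

```text
t 5.65 q [-0.03  0.84  0.41  2.07 -0.87  0.4  -1.17] p [ 0.4778 -0.1524  0.1048] yaw_y -129.2 F [-2.9 -3.   3.6] op 0.247 20.0 z [ 0. -0. -1.]
```

View pics/w2.png

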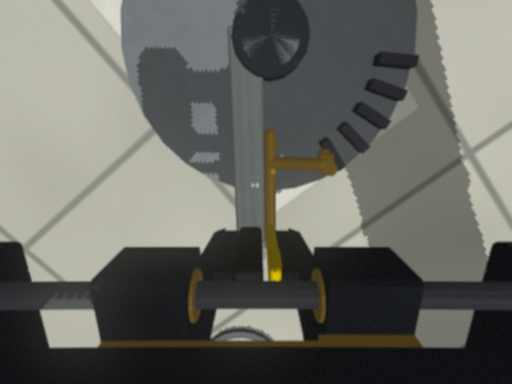

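Pinched (22 mm), pawl lifted off the teeth (tip at (327,160)), and the arm now carries the ~4 N load. I need an arc table about the hub, in tool axes.

Run:
```python
import numpy as np
t=np.arange(1,21)*.03;a,b=.115,.0085;c,s=np.cos(t),np.sin(t)
print([[round(x,4),round(y,4),0] for x,y in zip(a-a*c-b*s,b+a*s-b*c)]);print([[0,0,round(-x,2)] for x in t])
```

```text
[[np.float64(-0.0002), np.float64(0.0035), 0], [np.float64(-0.0003), np.float64(0.0069), 0], [np.float64(-0.0003), np.float64(0.0104), 0], [np.float64(-0.0002), np.float64(0.0138), 0], [np.float64(0.0), np.float64(0.0173), 0], [np.float64(0.0003), np.float64(0.0207), 0], [np.float64(0.0008), np.float64(0.0242), 0], [np.float64(0.0013), np.float64(0.0276), 0], [np.float64(0.0019), np.float64(0.031), 0], [np.float64(0.0026), np.float64(0.0344), 0], [np.float64(0.0035), np.float64(0.0377), 0], [np.float64(0.0044), np.float64(0.0411), 0], [np.float64(0.0054), np.float64(0.0444), 0], [np.float64(0.0065), np.float64(0.0476), 0], [np.float64(0.0078), np.float64(0.0509), 0], [np.float64(0.0091), np.float64(0.0541), 0], [np.float64(0.0105), np.float64(0.0572), 0], [np.float64(0.012), np.float64(0.0603), 0], [np.float64(0.0136), np.float64(0.0634), 0], [np.float64(0.0153), np.float64(0.0664), 0]]
[[0, 0, np.float64(-0.03)], [0, 0, np.float64(-0.06)], [0, 0, np.float64(-0.09)], [0, 0, np.float64(-0.12)], [0, 0, np.float64(-0.15)], [0, 0, np.float64(-0.18)], [0, 0, np.float64(-0.21)], [0, 0, np.float64(-0.24)], [0, 0, np.float64(-0.27)], [0, 0, np.float64(-0.3)], [0, 0, np.float64(-0.33)], [0, 0, np.float64(-0.36)], [0, 0, np.float64(-0.39)], [0, 0, np.float64(-0.42)], [0, 0, np.float64(-0.45)], [0, 0, np.float64(-0.48)], [0, 0, np.float64(-0.51)], [0, 0, np.float64(-0.54)], [0, 0, np.float64(-0.57)], [0, 0, np.float64(-0.6)]]
```

{"name": "jog_arm", "arguments": {
  "turn": [
    [0,0,-0.03],
    [0,0,-0.06],
    [0,0,-0.09],
    [0,0,-0.12],
    [0,0,-0.15],
    [0,0,-0.18],
    [0,0,-0.21],
    [0,0,-0.24],
    [0,0,-0.27],
    [0,0,-0.3]
  ],
  "translation": [
    [-0.0002,0.0035,0],
    [-0.0003,0.0069,0],
    [-0.0003,0.0104,0],
    [-0.0002,0.0138,0],
    [0,0.0173,0],
    [0.0003,0.0207,0],
    [0.0008,0.0242,0],
    [0.0013,0.0276,0],
    [0.0019,0.031,0],
    [0.0026,0.0344,0]
  ],
  "grip": [1,1,1,1,1,1,1,1,1,1]
}}

```text
clock: 6.95
tool_pos: [0.4585, -0.1809, 0.1048]
eef_rot: [0.982, -0.19, 0.001, 0.0]
contact_force: [1.2, -3.4, 4.2]
opening: 0.246
finger_force: 20.0
```

```bash
python3 -c "
from h import *
where()"
```

```text
t 6.95 q [ 0.1   0.82  0.31  2.1  -0.75  0.34 -0.92] p [ 0.4585 -0.1809  0.1048] yaw_y -111.9 F [ 1.2 -3.4  4.2] op 0.246 20.0 z [ 0.001 -0.001 -1.   ]
```

{"name": "jog_arm", "arguments": {
  "turn": [
    [0,0,-0.03],
    [0,0,-0.06],
    [0,0,-0.09],
    [0,0,-0.12],
    [0,0,-0.15],
    [0,0,-0.18],
    [0,0,-0.21],
    [0,0,-0.24],
    [0,0,-0.27],
    [0,0,-0.3],
    [0,0,-0.33],
    [0,0,-0.36],
    [0,0,-0.39],
    [0,0,-0.42],
    [0,0,-0.45],
    [0,0,-0.48],
    [0,0,-0.51],
    [0,0,-0.54],
    [0,0,-0.57],
    [0,0,-0.6]
  ],
  "translation": [
    [-0.0002,0.0035,0],
    [-0.0003,0.0069,0],
    [-0.0003,0.0104,0],
    [-0.0002,0.0138,0],
    [0,0.0173,0],
    [0.0003,0.0207,0],
    [0.0008,0.0242,0],
    [0.0013,0.0276,0],
    [0.0019,0.031,0],
    [0.0026,0.0344,0],
    [0.0035,0.0377,0],
    [0.0044,0.0411,0],
    [0.0054,0.0444,0],
    [0.0065,0.0476,0],
    [0.0078,0.0509,0],
    [0.0091,0.0541,0],
    [0.0105,0.0572,0],
    [0.012,0.0603,0],
    [0.0136,0.0634,0],
    [0.0153,0.0664,0]
  ],
  "grip": [1,1,1,1,1,1,1,1,1,1,1,1,1,1,1,1,1,1,1,1]
}}

```text
clock: 9.45
tool_pos: [0.4493, -0.2472, 0.1048]
eef_rot: [0.994, 0.11, 0.002, -0.0]
contact_force: [5.6, -1.9, 1.1]
opening: 0.246
finger_force: 20.0
```

```bash
python3 -c "
from h import *
s,M=where();h=np.array([.562,-.2283]);d=s['tool_pos'][:2]-h
print(np.linalg.norm(d),np.degrees(np.arctan2(d[1],d[0])), M.T@s['contact_force'])"
```

```text
t 9.45 q [ 0.3   0.81  0.19  2.04 -0.45  0.33 -0.49] p [ 0.4493 -0.2472  0.1048] yaw_y -77.4 F [ 5.6 -1.9  1.1] op 0.246 20.0 z [ 0.003  0.    -1.   ]
0.11432130687153813 -170.48023167678366 [ 5.09720992  3.04315951 -1.1201945 ]
```

{"name": "jog_arm", "arguments": {
  "turn": [
    [0,0,-0.03],
    [0,0,-0.06],
    [0,0,-0.09],
    [0,0,-0.12],
    [0,0,-0.15],
    [0,0,-0.18],
    [0,0,-0.21],
    [0,0,-0.24],
    [0,0,-0.27],
    [0,0,-0.3],
    [0,0,-0.33],
    [0,0,-0.36],
    [0,0,-0.39],
    [0,0,-0.4],
    [0,0,-0.41],
    [0,0,-0.41],
    [0,0,-0.41]
  ],
  "translation": [
    [0,0.0035,0],
    [0,0.0069,0],
    [0.0003,0.0104,0],
    [0.0005,0.0138,0],
    [0.001,0.0173,0],
    [0.001,0.0207,0],
    [0.0015,0.0242,0],
    [0.002,0.0276,0],
    [0.0025,0.031,0],
    [0.0035,0.0344,0],
    [0.0045,0.0377,0],
    [0.0055,0.0411,0],
    [0.0065,0.0444,0],
    [0.007,0.0455,0],
    [0.0073,0.0465,0],
    [0.0073,0.047,0],
    [0.0073,0.0475,0]
  ],
  "grip": [1,1,1,1,1,1,1,1,1,1,1,1,1,1,1,1,1]
}}

```text
clock: 11.58
tool_pos: [0.4647, -0.2883, 0.1047]
eef_rot: [0.951, 0.309, 0.0, -0.003]
contact_force: [2.5, 7.1, 8.8]
opening: 0.244
finger_force: 19.9
```

```bash
python3 -c "
from h import *
s,M=where();h=np.array([.562,-.2283]);d=s['tool_pos'][:2]-h
print(np.linalg.norm(d),np.degrees(np.arctan2(d[1],d[0])), M.T@s['contact_force'])
cv2.imwrite('pics/e.png',cams.snapshot('scene')[:,:,::-1])"
```

```text
t 11.57 q [ 0.4   0.83  0.12  1.93 -0.25  0.41 -0.23] p [ 0.4647 -0.2883  0.1047] yaw_y -54.0 F [2.5 7.1 8.8] op 0.244 19.9 z [-0.001  0.007 -1.   ]
0.11427385794005118 -148.3248225392829 [ 6.1912034  -4.32206151 -8.79521044]
```

View pics/e.png

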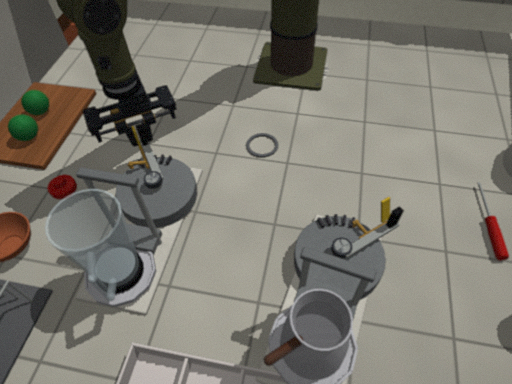

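Jar platform is low, the pot stand untouched, and the tangential force has reversed (+3 → −4 N), so the crank is on its stop. Release and lift.

{"name": "jog_arm", "arguments": {
  "turn": [
    [0,0,0],
    [0,0,0],
    [0,0,0],
    [0,0,0],
    [0,0,0],
    [0,0,0],
    [0,0,0],
    [0,0,0],
    [0,0,0],
    [0,0,0]
  ],
  "translation": [
    [0,0,0],
    [0,0,0],
    [0,0,0],
    [0,0,0],
    [0,0,0],
    [0,0,0],
    [0,0,0],
    [0,0,0],
    [0,0,0],
    [0,0,0]
  ],
  "grip": [0.7,0.65,0.6,0.5,0.4,0.3,0.2,0.1,0,0]
}}

```text
clock: 12.88
tool_pos: [0.4645, -0.2925, 0.1047]
eef_rot: [0.951, 0.308, -0.0, -0.0]
contact_force: [0.2, 0.8, -0.7]
opening: 1.001
finger_force: 0.0
```

{"name": "jog_arm", "arguments": {
  "turn": [
    [0,0,0],
    [0,0,0],
    [0,0,0],
    [0,0,0],
    [0,0,0],
    [0,0,0],
    [0,0,0]
  ],
  "translation": [
    [0,0.004,-0.01],
    [0,0.004,-0.04],
    [0,0.004,-0.08],
    [0,0.004,-0.12],
    [0,0.004,-0.15],
    [0,0.004,-0.15],
    [0,0.004,-0.15]
  ],
  "grip": [0,0,0,0,0,0,0]
}}

```text
clock: 13.75
tool_pos: [0.4665, -0.2955, 0.2543]
eef_rot: [0.951, 0.308, -0.0, -0.0]
contact_force: [-0.0, -0.7, -0.5]
opening: 1.003
finger_force: 0.0
```

```bash
python3 -c "
from h import *
where()
cv2.imwrite('pics/f.png',np.vstack([cams.snapshot('scene')[:300],cams.snapshot('wrist')[:300]])[:,:,::-1])"
```

```text
t 13.75 q [ 0.35  0.61  0.23  1.8  -0.19  0.75 -0.28] p [ 0.4665 -0.2955  0.2543] yaw_y -54.1 F [-0.  -0.7 -0.5] op 1.003 0.0 z [-0.001  0.001 -1.   ]
```

View pics/f.png

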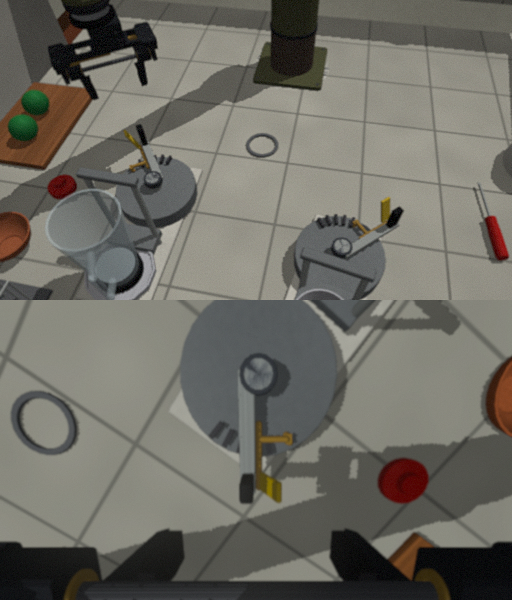

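The wrist view shows the arm again vertical in the image, with the tool turned 75° (1.31 rad) since the first look. The crank is at its stop, the trigger has sprung open, the gripper is clear, and the pot stand is unchanged.

```bash
python3 -c "
from plant import r
print(r.finish_job())"
```

```text
the job is handed in; nothing more can be done
None
```

The jar stand's crank was lowered slowly to its stop, about 1.3 rad at roughly 0.24 rad/s, and released with the gripper clear. The pot stand was not touched, and the job was handed in at about 14 s on the robot clock.

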